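# Tip the pasta dies into the crate

### The job

Tip the seesaw tray, by pressing down on its edge, so that the three bronze dies slide off its end into the rectangular white crate (not into the round scrap bowl on the other side). When all three dies are in the crate, set the tray level again and let go; leave the crate and the bowl where they stand, and leave the brush and the spare die alone.

Things in the scene. Friction and masses are not known exactly. Their poses are not given: they have to be found in the camera images.
- tray (a joint): Angle of the seesaw tray, rad, about the stand's x: 0 is level (as at the start), positive has the left (+y) end up, negative has the left end down; hard stops at +-0.6 (no need to reach them; do not drive against them). Stiff hinge, no spring: the empty tray stays where it is left; 4 to 8 N down on an ear turns it. The dies slide once it is tipped by 0.25 to 0.4.
- stand: Dark steel stand fixed to the table, carrying the tray. Origin: on the table under the tray's middle; x along the hinge axis (away from the robot), y along the tray's length to the left, z up. Two posts 10 x 34 mm stand at x = -92 and +92 mm, y = 0, and are 147 mm high; base 210 x 100 x 8 mm. The hinge axis is 135 mm above the table.
- tray_mid (a point): Middle of the tray's floor, on the hinge axis, 135 mm above the table. Turns with the tray: x along the hinge, y along the tray. The tray is bare aluminium sheet, 148 mm wide (x) and 260 mm long (y), with side walls 28 mm high along its two long sides and both short ends open (nothing there holds the dies back); floor 4 mm thick.
- ear_left (a point): Middle of the top face of the flat dark-steel pressing ear at the tray's left (+y) end: a plate sticking out at the top of the near (robot side) wall, free top 40 mm (x) by 38 mm (y), 4 mm thick, level with the wall's top. At x = -96, y = +111, z = +28 mm from tray_mid in the tray's turning axes; 163 mm above the table when level, 95 tipped fully down, 221 fully up.
- ear_right (a point): The same point on the like ear at the right (-y) end: x = -96, y = -111, z = +28 mm from tray_mid.
- die_a: Loose hexagonal bronze pasta die, one of three alike lying in the tray: hexagonal flange 40 mm across flats and 14 mm thick, with a round boss 31 mm across on it up to 24 mm, about 150 g. Starts flat in the tray within 60 mm of its middle along y. Origin: centre of the flange's underside; z out through the boss.
- die_b: Loose hexagonal bronze pasta die, another of three alike lying in the tray: hexagonal flange 40 mm across flats and 14 mm thick, with a round boss 31 mm across on it up to 24 mm, about 150 g. Starts flat in the tray within 60 mm of its middle along y. Origin: centre of the flange's underside; z out through the boss.
- die_c: Loose hexagonal bronze pasta die, the third of three alike lying in the tray: hexagonal flange 40 mm across flats and 14 mm thick, with a round boss 31 mm across on it up to 24 mm, about 150 g. Starts flat in the tray within 60 mm of its middle along y. Origin: centre of the flange's underside; z out through the boss.
- crate: Low open white plastic crate with vented walls, 220 x 200 mm outside, 40 mm high, walls and floor about 5 mm, 0.8 kg, loose on the table below one end of the tray (left or right end, this varies), reaching from about 95 to 295 mm from the tray's middle along the tray. Origin: centre of its underside; x (220 mm) about along the hinge, y (200 mm) along the tray, z up.
- bowl: Round steel scrap bowl, 156 mm across the rim, 45 mm high, holding a few pasta scraps, loose on the table below the tray's other end. Origin: centre of its underside. Bystander.
- spare: Tall round bronze die, 52 mm across, 48 mm high, standing loose on the table to the near left of the tray. Origin: centre of its underside. Bystander.
- brush: Cleaning brush about 170 mm long, lying loose on the table to the near right of the tray. Origin about its middle, at table height. Bystander.
Things that resemble listed ones, but are neither listed nor needed, are in the scene too. What is shaped like the die_a but blue or green is not meant.

How it is judged (in metres and radians):
On the way, in this order (a step that is already met when the one before it is completed fails the run):
1. the tray is tipped by more than 0.25 rad one way or the other ((value of joint tray above 0.25 rad or value of joint tray below -0.25 rad)).
2. all three dies are in the crate (x of die_a in the frame of crate between -0.11 and 0.11 m and y of die_a in the frame of crate between -0.1 and 0.1 m and z of each of die_a, die_b, die_c in the frame of crate below 0.05 m and x of die_b in the frame of crate between -0.11 and 0.11 m and y of die_b in the frame of crate between -0.1 and 0.1 m and x of die_c in the frame of crate between -0.11 and 0.11 m and y of die_c in the frame of crate between -0.1 and 0.1 m), for 0.2 s.
At the end, for the whole second after the job is handed in: All three dies lie at rest inside the crate's walls (origin less than 50 mm above its underside), and the tray stands still within 0.12 rad (7 degrees) of level (all of step 2 and linear speed of each of die_a, die_b, die_c below 0.03 m/s and value of joint tray between -0.12 and 0.12 rad and velocity of joint tray between -0.05 and 0.05 rad/s); the robot touches nothing.
It fails at once if the crate is shifted by more than 40 mm (distance of crate from where it was at the start of the episode above 0.04 m).
It fails at once if the scrap bowl is shifted by more than 40 mm (distance of bowl from where it was at the start of the episode above 0.04 m).
It fails at once if the spare die or the brush is shifted by more than 30 mm (distance of any of spare, brush from where it was at the start of the episode above 0.03 m).
It also fails if it takes over 45 s, if anything falls off the work surface, if the arm or the gripper's body presses on something with over 40 N, if the wrist force passes 120 N, or if a joint passes its speed limit or range.

### The arm

A 6-joint arm with a two-finger parallel gripper is mounted at the origin on the work surface. World frame = base frame: x ahead of the robot, y to its left, z up, the work surface at z = 0. Lengths are in mm, angles in rad, forces in N, time in s.
With the tool pointing down it reaches from about 275 to 1000 mm from the base axis. Payload 8.4 kg.
Tool frame: the origin (TCP) lies on the centre line of the jaws, within the pads' length; the fingertips stand r.tip_reach ahead of it and the grasp point (between the pads) lies 11 mm behind it (r.tip_reach is the distance from the TCP to the fingertips, in mm); z points along the fingers, y is the line along which they close (so a half turn about z gives the same grasp; the last joint's range is limited). The gripper opens to 85 mm and grips with 20 to 120 N. Pads are 22 mm wide; open, the fingers measure 114 mm over their backs; the gripper's body (76 mm by 85 mm) begins 54 mm behind the grasp point. The pads swing forward as they close: fully open they stand 13 mm farther back than shut.
Start: joints at [1.104, 0.353, 1.633, -0, 1.155, -0.002], TCP at [280.152, 558.698, 239.281] pointing down, gripper open.
Joint ranges: [-2.63, 2.63], [-0.92, 2.1], [0.06, 2.66], [-1.3, 4.44], [0, 2.69], [-3.02, 3.02]. Speed limits (rad/s): [2.22, 2.22, 2.79, 3.14, 3.14, 3.14].

### API

Orientations are given as [roll, pitch, yaw] about the fixed x, y, z axes, in that order (R = Rz(yaw) Ry(pitch) Rx(roll)).
In Python, from rig import r gives the robot as it stands.
- The arm moves only by the tool carry_out, never from a script. Its argument "targets" is a list of rows, each an object with "dp": the shift along the tool's x, y, z in mm, a list of three; "yaw": the turn about the tool's z in degrees. A call has 1 to 12 rows; each row is the pose to reach, as a shift and turn from the pose commanded when the call began, along the tool's axes at that moment; what a row does not reach only later rows make up. A row lasts 1/8 s, in which the tool goes at most 62.5 mm and 10.7 degrees, less where a joint would pass 70% of its speed; a pose out of reach is approached as far as the arm can. A call with a gripper value outside its range is refused whole. "fingers" is the opening, from -1 (shut) to 1 (fully open), so that 0 is half open, set as the call begins (left out, the last holds). The fingers move at their own pace and stop on an object; "grip_force" is the grip in N (left out, the last holds). Time passes only in rows, so rows that repeat a pose let the fingers close. It gives the time, the measured TCP pose, the force, the opening and the grip force at its end, in the units of the state.
- r.sense(): the state, without advancing time (a new reading comes with each control period).
- r.grab_frame(name): name is "side" or "top" or "wrist"; returns the picture (384x512x3 uint8, red, green, blue); there is no depth.
- r.get_calibration(name): a dict with "fx", "fy", "cx", "cy" (pixels), "rvec" (rotation vector, rad) and "tvec" (3), from world to camera coordinates, as OpenCV has them. Camera axes: x right, y down, z forward; pixel columns grow to the right and rows downward; lengths in mm; the calibration is good to about 2 mm. A picture is of the moment at which its call begins: read the wrist's pose just before it. get_calibration takes no time and is no camera call; for the wrist camera it gives the pose at the moment of the call.
- r.sign_off(): hands the job in; it is judged then, once.
The state is a dict: "clock": time; "qpos": joint angles; "qvel": joint speeds; "joint_efforts": joint torques, N m; "eef_pos": TCP position; "tcp_rot": TCP orientation; "contact_force": force on the tool from outside, world axes, zero at the start; "wrist_torque": the same for the moment, N m; "opening": opening from 0.0 (shut) to 1.0 (fully open); "grasp_force": force on a finger pad.
Only numpy, scipy, OpenCV 4.12 (cv2) and the standard library are available. Lean on these libraries where they do the work, as an engineer would, in place of code of your own. Each camera call takes 0.05 s, during which the arm holds its last target. There are 200 camera calls.

## Working session

There is one attempt and no reset: what is moved stays moved. The work goes in short steps, Python scripts to look and compute and a tool call to move; the robot and the scene stay as the last step left them, time stands still between calls to the robot, and variables do not carry over. Pictures are saved under pics/ and viewed, at most 10 in all, crops included, and the job is handed in when it is done.

Besides the shell and the picture viewer there is one more tool, called after "Call:" by a JSON object that holds its "api" and its "payload". carry_out: Moves the arm, as the interface text tells. Its arguments: {"type":"object","properties":{"targets":{"type":"array","items":{"type":"object","properties":{"dp":{"type":"array","items":{"type":"number"}},"yaw":{"type":"number"}}}},"fingers":{"type":"number"},"grip_force":{"type":"number"}},"required":["targets"]}

```bash
mkdir -p pics
python3 - <<'E'
from rig import r
import cv2,numpy as np
print(r.sense(), r.tip_reach)
for n in("top","side"):
    cv2.imwrite(f"pics/{n}0.png",cv2.cvtColor(r.grab_frame(n),cv2.COLOR_RGB2BGR)); print(n,r.get_calibration(n))
E
```

```text
{'clock': 0.0, 'qpos': array([ 1.10360444e+00,  3.53648694e-01,  1.63416607e+00, -2.73240586e-05,
        1.15521737e+00, -2.39505230e-03]), 'qvel': array([ 0.00145911, -0.00179821,  0.00054323,  0.00071735, -0.00045361,
       -0.00084982]), 'joint_efforts': array([ 2.06923673e-03, -6.05244827e+01, -3.42051923e+01,  1.81638256e-04,
        9.30861424e-03,  3.60997956e-05]), 'eef_pos': array([279.93489714, 558.25579985, 238.54768185]), 'tcp_rot': array([-3.14015312e+00,  2.15347122e-05,  2.67680689e+00]), 'contact_force': array([-0.58664862, -0.21849876, -0.37391964]), 'wrist_torque': array([-0.03437127, -0.01377476, -0.00810246]), 'grasp_force': 0.0, 'opening': 0.9970183279652344} 8.0
top {'fx': 435.24248657223455, 'fy': 435.24248657223455, 'cx': 249.7980469832147, 'cy': 193.7627571876822, 'rvec': array([ 2.1344115 , -2.0866725 ,  0.18720769]), 'tvec': array([ -23.5123803 ,  517.73088068, 1221.12828154])}
side {'fx': 418.7714898018883, 'fy': 418.7714898018883, 'cx': 255.08741176579008, 'cy': 191.26439041753724, 'rvec': array([ 2.30272757, -0.11718489,  0.05800516]), 'tvec': array([-530.08594826,  105.47083496, 1112.85291493])}
```

View pics/top0.png

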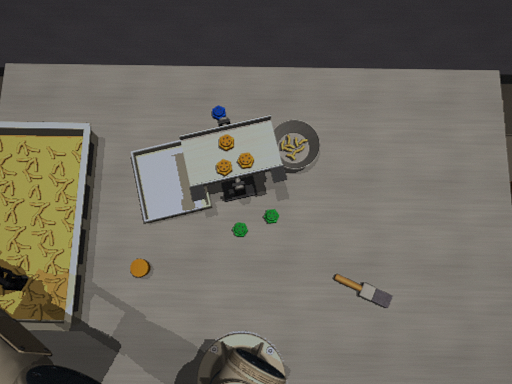

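View pics/side0.png

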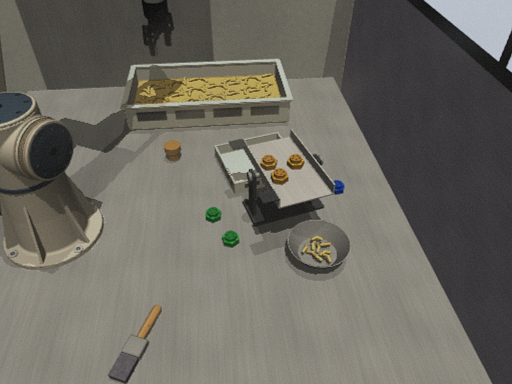

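The top view shows the white crate under the tray's left (+y) end at about (170,183) and the bowl at right (295,146). The three bronze dies are at (227,142), (246,160) and (224,167). Could be confused: green dies (240,230) and (271,216), blue die (219,113), and the spare at (139,268), none of which are needed. The target is the left ear at the near wall, around (200,193). I'll check it in a close crop.

Run:
```python
import cv2
a=cv2.imread("pics/top0.png")[100:220,125:325]
cv2.imwrite("pics/crop1.png",cv2.resize(a,None,fx=4,fy=4,interpolation=cv2.INTER_CUBIC))
```

```text
(no output)
```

View pics/crop1.png

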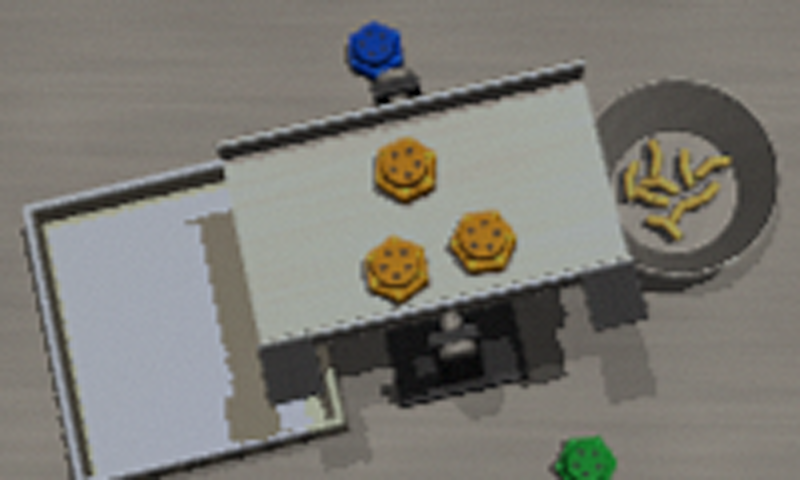

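The crop shows the left ear as a dark plate with its centre at about crop (293,373) and the right ear at about (617,298). The far wall top runs from (219,150) to (583,66), and the near wall top from (262,345) to (632,260).

```bash
cat > h.py <<'E'
from rig import r
import cv2,numpy as np
from scipy.optimize import least_squares
def proj(P,c): 
    K=np.array([[c['fx'],0,c['cx']],[0,c['fy'],c['cy']],[0,0,1]])
    return cv2.projectPoints(np.float64(P),c['rvec'],c['tvec'],K,None)[0][:,0]
def W(p,L):
    c,s=np.cos(p[2]),np.sin(p[2]); return np.c_[p[0]+c*L[:,0]-s*L[:,1],p[1]+s*L[:,0]+c*L[:,1],L[:,2]]
E
python3 - <<'E'
from h import *
L=np.array([[-96,111,163],[-96,-111,163],[74,130,163],[74,-130,163],[-74,130,163],[-74,-130,163]],float)
px=np.array([[293,373],[617,298],[219,150],[583,66],[262,345],[632,260]])/4+[125,100]-.375
c=r.get_calibration("top")
f=least_squares(lambda p:(proj(W(p,L),c)-px).ravel(),[450,100,.2])
print(f.x,f.fun.reshape(-1,2).round(1)); print(W(f.x,L).round())
cs=r.get_calibration("side");print(proj(W(f.x,L),cs).round())
s=r.sense();R=cv2.Rodrigues(np.zeros(3))[0]
from scipy.spatial.transform import Rotation as Ro
R=Ro.from_euler('xyz',s['tcp_rot']).as_matrix();print(R.round(3))
e=W(f.x,L)[0];e[2]=240
print(R.T@(e-s['eef_pos']))
E
```

```text
[6.14988753e+02 4.07152479e+01 2.54890195e-01] [[ 0.1  0.5]
 [ 0.1  0.4]
 [-0.9 -1.4]
 [ 0.4 -1.5]
 [-0.8  1.3]
 [ 1.2  0.6]]
[[ 494.  124.  163.]
 [ 550.  -91.  163.]
 [ 654.  185.  163.]
 [ 719.  -66.  163.]
 [ 511.  148.  163.]
 [ 576. -104.  163.]]
[[236. 143.]
 [267. 195.]
 [291. 127.]
 [335. 183.]
 [242. 138.]
 [279. 198.]]
[[-0.894  0.448 -0.001]
 [ 0.448  0.894 -0.001]
 [-0.    -0.001 -1.   ]]
[-386.13638222 -292.34199025   -0.98665986]
```

Call:
{"api": "carry_out", "payload": {"targets": [{"dp": [-32,-24,0],"yaw": -3},{"dp": [-64,-48,0],"yaw": -7},{"dp": [-96,-73,0],"yaw": -10},{"dp": [-129,-97,0],"yaw": -14},{"dp": [-161,-122,0],"yaw": -17},{"dp": [-193,-146,0],"yaw": -20},{"dp": [-225,-170,0],"yaw": -24},{"dp": [-257,-195,0],"yaw": -27},{"dp": [-290,-219,0],"yaw": -31},{"dp": [-330,-250,0],"yaw": -36},{"dp": [-386,-292,0],"yaw": -41},{"dp": [-386,-292,0],"yaw": -41}], "fingers": -1}}

```text
clock: 1.6
eef_pos: [495.4, 121.6, 239.1]
tcp_rot: [-3.141, -0.0, -2.893]
contact_force: [0.0, 0.3, 0.0]
opening: 0.002
grasp_force: 0.0
```

Run:
```python
from h import *
p=[614.99,40.72,.2549]
c=r.get_calibration("wrist");im=cv2.cvtColor(r.grab_frame("wrist"),cv2.COLOR_RGB2BGR)
L=np.array([[-76,130,163],[-116,130,163],[-116,92,163],[-76,92,163]],float)
cv2.polylines(im,[proj(W(p,L),c).astype(int)],True,(0,0,255),1)
cv2.imwrite("pics/w1.png",im)
print(r.tip_reach,proj([[495,122,231],[495,122,163]],c))
```

```text
8.0 [[259.36947965 251.87796712]
 [259.5509015  201.90399881]]
```

View pics/w1.png

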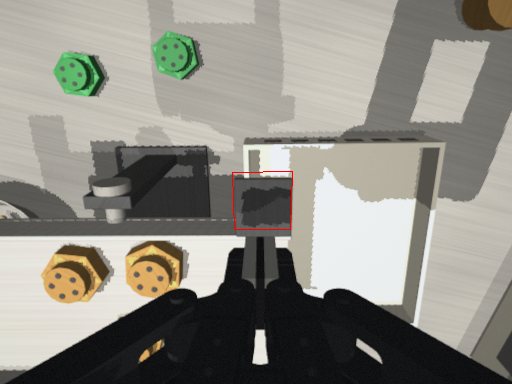

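The wrist view shows the left ear at pixels (236–292, 178–236). The fitted red outline agrees within about 3 mm, and the fingers' line meets the ear near its middle at (259,202). So I'll descend.

Call:
{"api": "carry_out", "payload": {"targets": [{"dp": [0,0,20],"yaw": 0},{"dp": [0,0,40],"yaw": 0},{"dp": [0,0,54],"yaw": 0},{"dp": [0,0,58],"yaw": 0},{"dp": [0,0,62],"yaw": 0},{"dp": [0,0,65],"yaw": 0},{"dp": [0,0,68],"yaw": 0},{"dp": [0,0,71],"yaw": 0},{"dp": [0,0,74],"yaw": 0},{"dp": [0,0,76],"yaw": 0},{"dp": [0,0,76],"yaw": 0}]}}

```text
clock: 3.02
eef_pos: [494.7, 124.9, 163.5]
tcp_rot: [3.141, 0.001, -2.891]
contact_force: [-0.5, 1.1, 2.3]
opening: -0.001
grasp_force: 1.5
```

Call:
{"api": "carry_out", "payload": {"targets": [{"dp": [0,0,3],"yaw": 0},{"dp": [0,0,6],"yaw": 0},{"dp": [0,0,9],"yaw": 0},{"dp": [0,0,12],"yaw": 0},{"dp": [0,0,15],"yaw": 0},{"dp": [0,0,18],"yaw": 0},{"dp": [0,0,21],"yaw": 0},{"dp": [0,0,24],"yaw": 0},{"dp": [0,0,27],"yaw": 0},{"dp": [0,0,29],"yaw": 0},{"dp": [0,0,31],"yaw": 0},{"dp": [0,0,31],"yaw": 0}]}}

```text
clock: 4.53
eef_pos: [494.2, 124.4, 132.1]
tcp_rot: [-3.141, -0.0, -2.891]
contact_force: [0.7, 1.4, 2.8]
opening: -0.001
grasp_force: 1.0
```

Run:
```python
from h import *
a=cv2.cvtColor(r.grab_frame("side"),cv2.COLOR_RGB2BGR)[90:250,190:370]
b=cv2.cvtColor(r.grab_frame("top"),cv2.COLOR_RGB2BGR)[95:255,120:320]
cv2.imwrite("pics/t2.png",cv2.resize(np.hstack([a,b]),None,fx=2.1,fy=2.1,interpolation=cv2.INTER_CUBIC))
```

```text
(no output)
```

View pics/t2.png

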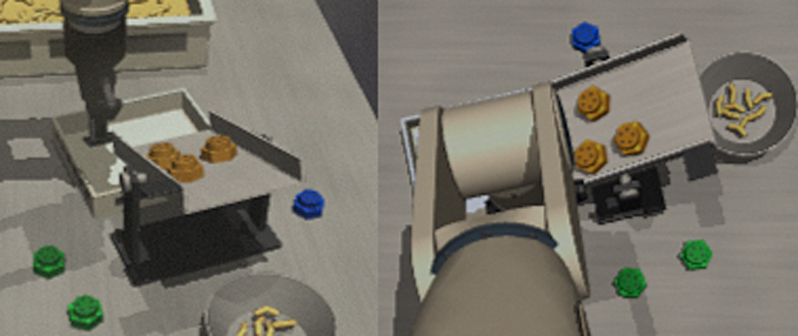

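The tray is tipped left end down by about 0.34. The three dies are still in it at (590,102), (631,137) and (590,156), so I'll press a little further.

Call:
{"api": "carry_out", "payload": {"targets": [{"dp": [0,0,2],"yaw": 0},{"dp": [0,0,4],"yaw": 0},{"dp": [0,0,6],"yaw": 0},{"dp": [0,0,8],"yaw": 0},{"dp": [0,0,10],"yaw": 0},{"dp": [0,0,11],"yaw": 0},{"dp": [0,0,11],"yaw": 0},{"dp": [0,0,11],"yaw": 0},{"dp": [0,0,11],"yaw": 0},{"dp": [0,0,11],"yaw": 0},{"dp": [0,0,11],"yaw": 0},{"dp": [0,0,11],"yaw": 0}]}}

```text
clock: 6.12
eef_pos: [494.3, 124.6, 121.3]
tcp_rot: [3.142, -0.0, -2.891]
contact_force: [-0.5, 0.8, 2.6]
opening: -0.003
grasp_force: 1.0
```

Run:
```python
from h import *
a=cv2.cvtColor(r.grab_frame("side"),cv2.COLOR_RGB2BGR)[90:250,190:370]
cv2.imwrite("pics/t3.png",cv2.resize(a,None,fx=3,fy=3,interpolation=cv2.INTER_CUBIC))
```

```text
(no output)
```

View pics/t3.png

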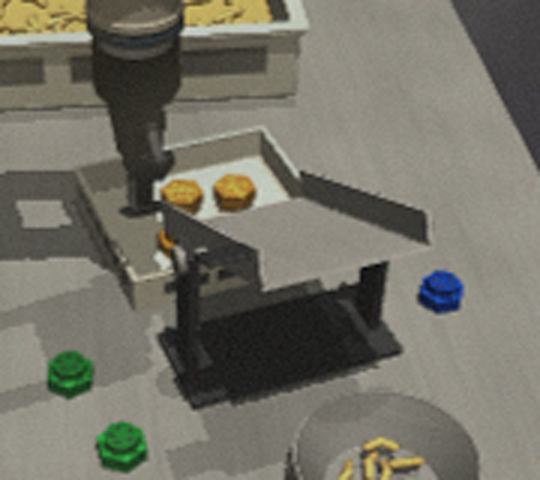

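All three dies have left the tray. Two are in view in the crate at (182,193) and (235,192), and the third is partly hidden at (165,240). Next I lift off and go to the right ear.

Call:
{"api": "carry_out", "payload": {"targets": [{"dp": [0,0,-30],"yaw": 0},{"dp": [0,0,-70],"yaw": 0},{"dp": [0,0,-110],"yaw": 0},{"dp": [0,0,-135],"yaw": 0},{"dp": [0,-30,-135],"yaw": 0},{"dp": [0,-70,-135],"yaw": 0},{"dp": [0,-110,-135],"yaw": 0},{"dp": [0,-150,-135],"yaw": 0},{"dp": [0,-190,-135],"yaw": 0},{"dp": [0,-214,-135],"yaw": 0},{"dp": [0,-214,-135],"yaw": 0}]}}

```text
clock: 7.55
eef_pos: [547.5, -83.9, 255.9]
tcp_rot: [3.142, -0.0, -2.893]
contact_force: [0.2, -0.3, 0.7]
opening: 0.002
grasp_force: 0.0
```

Run:
```python
from h import *
c=r.get_calibration("wrist");im=cv2.cvtColor(r.grab_frame("wrist"),cv2.COLOR_RGB2BGR)
b=cv2.cvtColor(r.grab_frame("top"),cv2.COLOR_RGB2BGR)[95:255,120:320]
b=cv2.resize(b,(400,320),interpolation=cv2.INTER_CUBIC)
e=r.sense()['eef_pos'];q=proj([[e[0],e[1],207]],c)[0].astype(int);print(e,q)
cv2.circle(im,tuple(map(int,q)),4,(0,0,255),1)
cv2.imwrite("pics/t4.png",np.hstack([cv2.resize(im,(400,300)),b[:300]]))
```

```text
[547.08295647 -82.2869714  255.95105238] [261 218]
```

View pics/t4.png

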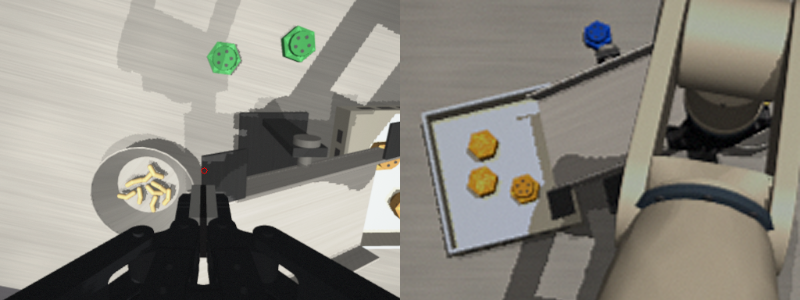

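The top view shows all three dies in the crate, at about (482,145), (482,183) and (525,188). The wrist view shows the right ear at x 203–247, with my aim at its outer edge (204,170). I'll shift about 18 mm inward, then press down while following the ear outward.

Call:
{"api": "carry_out", "payload": {"targets": [{"dp": [0,9,0],"yaw": 0},{"dp": [0,18,10],"yaw": 0},{"dp": [0,18,20],"yaw": 0},{"dp": [0,18,28],"yaw": 0},{"dp": [0,18,33],"yaw": 0},{"dp": [0,16,38],"yaw": 0},{"dp": [0,14,43],"yaw": 0},{"dp": [0,11,48],"yaw": 0},{"dp": [0,8,53],"yaw": 0},{"dp": [0,6,58],"yaw": 0},{"dp": [0,3,63],"yaw": 0},{"dp": [0,3,63],"yaw": 0}]}}

```text
clock: 9.15
eef_pos: [546.9, -80.1, 193.2]
tcp_rot: [-3.141, 0.0, -2.891]
contact_force: [0.5, -0.1, 0.6]
opening: 0.004
grasp_force: 0.2
```

Call:
{"api": "carry_out", "payload": {"targets": [{"dp": [0,-2,4],"yaw": 0},{"dp": [0,-3,8],"yaw": 0},{"dp": [0,-5,12],"yaw": 0},{"dp": [0,-6,15],"yaw": 0},{"dp": [0,-7,18],"yaw": 0},{"dp": [0,-8,20],"yaw": 0},{"dp": [0,-8,20],"yaw": 0}]}}

```text
clock: 10.02
eef_pos: [548.3, -87.5, 172.9]
tcp_rot: [3.141, -0.001, -2.891]
contact_force: [-0.0, -0.2, 1.2]
opening: 0.0
grasp_force: 0.5
```

Run:
```python
from h import *
a=cv2.cvtColor(r.grab_frame("side"),cv2.COLOR_RGB2BGR)[90:250,190:370]
b=cv2.cvtColor(r.grab_frame("top"),cv2.COLOR_RGB2BGR)[95:255,120:320]
cv2.imwrite("pics/t5.png",cv2.resize(np.hstack([a,b]),None,fx=2.1,fy=2.1,interpolation=cv2.INTER_CUBIC))
```

```text
(no output)
```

View pics/t5.png

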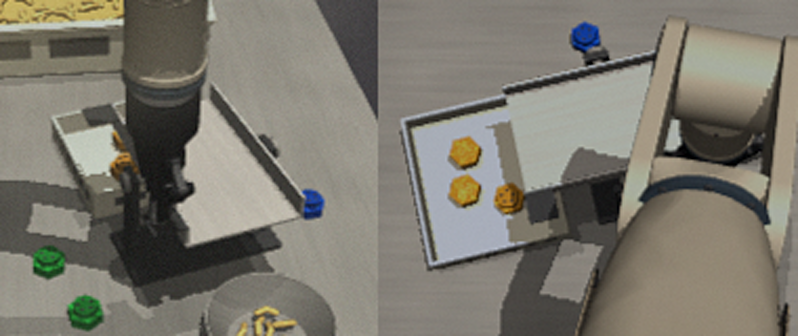

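The tray now looks about level, and the dies are in the crate. I'll lift off, clear the view and verify.

Call:
{"api": "carry_out", "payload": {"targets": [{"dp": [0,0,-15],"yaw": 0},{"dp": [0,0,-45],"yaw": 0},{"dp": [0,0,-80],"yaw": 0},{"dp": [0,0,-100],"yaw": 0},{"dp": [20,-40,-100],"yaw": 0},{"dp": [40,-80,-100],"yaw": 0},{"dp": [60,-120,-100],"yaw": 0},{"dp": [80,-160,-100],"yaw": 0},{"dp": [100,-200,-100],"yaw": 0},{"dp": [100,-200,-100],"yaw": 0}]}}

```text
clock: 11.38
eef_pos: [500.5, -308.5, 274.1]
tcp_rot: [-3.141, -0.0, -2.894]
contact_force: [0.5, 0.2, -0.9]
opening: -0.0
grasp_force: 0.0
```

Run:
```python
from h import *
a=cv2.cvtColor(r.grab_frame("side"),cv2.COLOR_RGB2BGR)[90:250,190:370]
a0=cv2.imread("pics/side0.png")[90:250,190:370]
b=cv2.cvtColor(r.grab_frame("top"),cv2.COLOR_RGB2BGR)[95:255,120:320]
b0=cv2.imread("pics/top0.png")[95:255,120:320]
cv2.imwrite("pics/t6.png",cv2.resize(np.vstack([np.hstack([a,b]),np.hstack([a0,b0])]),None,fx=1.85,fy=1.85,interpolation=cv2.INTER_CUBIC))
```

```text
(no output)
```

View pics/t6.png

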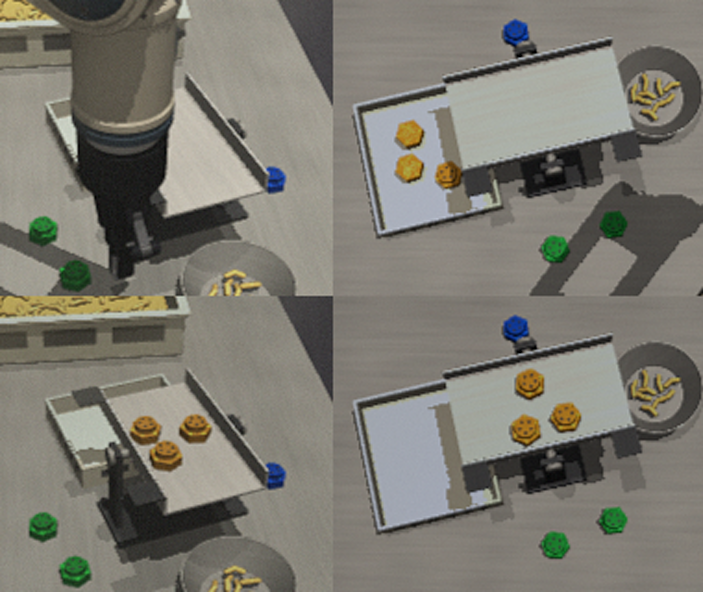

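The tray's edges match the starting picture within a pixel: side-view corner (268,180) against (268,179). All three dies are in the unmoved crate, so I'm handing in.

```bash
python3 -c "
from rig import r
print(r.sign_off())"
```

```text
the job is handed in; nothing more can be done
None
```

The job is handed in: all three bronze dies are in the white crate, the tray is back at level, and the arm is clear; the last pictures show the crate and bowl unmoved.

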